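Open the tea caddy and unscrew the tea jar's tight cap

TASK

Swing the lid of the steel tea caddy open until it rests on its stop, then unscrew the tight brass cap of the tea jar inside by turning it anticlockwise, only until its threads let go, while the caddy's fitted well braces the jar: do not pull the jar up with it. Then lift the cap and finish while still holding it, level and still, just above the jar's open mouth (its lower edge clear of the mouth by no more than about 4 cm); do not put it down or let go. Leave the kettle, teapot, cups, coaster and honey jar where they are.

Things in the scene. Friction and masses are not known exactly. Their poses are not given: they have to be found in the camera images.
- caddy: Brushed steel box, fixed to the surface, 176 (own x) by 156 (own y) by 105 mm high, walls 3 mm, open on top under its lid; the latch hangs undone. Origin: centre of its underside; x points from the lid's free edge towards its hinge (about to the robot's left), z up. An oak insert inside, top 45 mm above the surface, has the square well that holds the jar.
- well (a point): Middle of the well's floor: 20 mm from the caddy's origin along caddy -x, 10 mm above the surface. The well is 62.4 mm square and 35 mm deep, square to the caddy.
- lid (a joint): Angle of the caddy's lid about its hinge: 0 shut, 1.95 rad fully open on its stop, leaning back beyond upright. Damped; it weighs 0.35 kg, falls shut if let go below about 1.2 rad and falls open to its stop if let go beyond about 1.7.
- lid_handle (a point): Middle of the lid's handle: a black round bar 10 mm thick, 90 mm long, along caddy y, on two end posts, 39 mm clear of the lid. Lid shut, it is 153 mm above the surface, 165 mm from the hinge along caddy -x and 48 mm above it. The lid is a flat steel plate 180 mm long (15 mm past the bar), 160 mm wide, 4 mm thick. The bar can turn between finger pads.
- lid_hinge (a point): Middle of the lid's hinge line, which runs along caddy y on the rim at caddy x = +88 mm, 105 mm above the surface. The lid turns about it, bar going up and over towards caddy +x.
- jar: Loose blue ceramic tea jar, about 0.4 kg, square body 60 by 60 by 50 mm standing in the well (1.2 mm play a side; the well keeps it from turning). Origin: centre of its underside; z up. A round white neck 34 mm thick rises from its flat shoulder, which is 60 mm above the surface. A black rubber band at the neck's foot turns with the cap and makes it tight (about 0.35 N m).
- jar_mouth (a point): Centre of the jar's mouth: the top of the neck, 84 mm above the jar's origin, 94 mm above the surface. On the jar's axis.
- cap: Loose brass cap, 16-sided, 57 mm across, 34 mm high, 60 g, black stripe on top. Origin: centre of its lower edge; z up. Screwed on, its lower edge is 64 and its top 98 mm above the surface, centred on the jar. Two inner lugs hook under the neck's coarse thread: it need not rise as it turns; once free it comes straight up, and must rise 30 mm to clear the mouth.
- band_turn (a joint): How far the cap has been turned anticlockwise (seen from above) on the jar: 0 tight, threads free from about 1.15 rad (65 degrees); a quarter turn (1.57) is plenty, above 2.0 is overturned. It stays where it is left when the cap comes off.
- kettle: Bystander: brushed aluminium kettle, 160 mm across, 165 mm high, origin under its centre.
- teapot: Bystander: mustard yellow teapot, 136 mm across, 115 mm high, origin under its centre.
- stand: Bystander, fixed: clear acrylic tiered stand, lower tier 210 mm across, upper tier 130 mm across, 225 mm high, origin under its centre; three cups stand on its lower tier.
- cup1: Bystander: white cup on the stand, 68 mm across, 60 mm high, origin under its centre.
- cup2: Bystander: mustard cup on the stand, same size.
- cup3: Bystander: white cup on the stand, same size.
- coaster: Bystander: round oak coaster, 100 mm across, 9 mm thick, origin under its centre.
- honey: Bystander: closed amber honey jar with white cap, 64 mm across, 100 mm high, origin under its centre.

How it is judged:
By the outcome, as a careful person would: the job done as asked, in the order asked, and still so for the second after the job is handed in, while the arm keeps its last pose, push and grip.
It also fails if it takes over 59 s, if anything falls off the work surface, if the arm or the gripper's body presses on something with over 40 N, if the wrist force passes 120 N, or if a joint passes its speed limit or range.

ROBOT

A 7-joint arm with a two-finger parallel gripper is mounted at the origin on the work surface. World frame = base frame: x ahead of the robot, y to its left, z up, the work surface at z = 0. Lengths are in m, angles in rad, forces in N, time in s.
With the tool pointing down it reaches from about 0.4 to 0.85 m from the base axis. Payload 4.5 kg.
Tool frame: the origin (TCP) lies on the centre line of the jaws, within the pads' length; the fingertips stand r.tcp_to_tips ahead of it and the grasp point (between the pads) lies 11 mm behind it (r.tcp_to_tips is the distance from the TCP to the fingertips, in m); y points along the fingers, x is the direction in which the jaws open and shut, and the axes are right-handed (so a half turn about y gives the same grasp; the last joint's range is limited). The gripper opens to 88 mm and grips with 3 to 60 N. Pads are 18 mm wide; open, the fingers measure 123 mm over their backs; the gripper's body (75 mm by 187 mm) begins 45 mm behind the grasp point.
Start: joints at [1.319, 0.689, -0.195, 1.565, 0.157, 0.902, -0.215], TCP at [0.176, -0.6, 0.224] pointing down, gripper open.
Joint ranges: [-3.01, 3.01], [-0.46, 2.08], [-1.47, 1.51], [0.13, 2.56], [-1, 4.14], [0.04, 2.09], [-2.66, 2.66]. Speed limits (rad/s): [2.57, 2.57, 3.14, 3.14, 3.14, 3.14, 3.14].

INTERFACE

Orientations are given as a unit quaternion [x, y, z, w].
In Python, from plant import r gives the robot as it stands. The module is installed in compiled form; this text tells all that it offers.
- The arm moves only by the shell command python3 -m inch 'ROWS' [OPENING] [FORCE]. ROWS is text: rows parted by semicolons, each of 4 numbers parted by spaces: the shift along the tool's x, y, z in mm, then the turn about the tool's y in degrees. In form: x y z spin; .... A call has 1 to 10 rows; each row is the pose to reach, as a shift and turn from the pose commanded when the call began, along the tool's axes at that moment; what a row does not reach only later rows make up. A row lasts 1/10 s, in which the tool goes at most 50 mm and 8.59 degrees, less where a joint would pass 70% of its speed; a pose out of reach is approached as far as the arm can. A call with a gripper value outside its range is refused whole. OPENING is the gripper command: -1 is shut, 1 is fully open, values between are in proportion, set as the call begins (- or left out, the last holds). The fingers move at their own pace and stop on an object; FORCE is the grip in N (left out, the last holds). Time passes only in rows, so rows that repeat a pose let the fingers close. It gives the time, the measured TCP pose, the force and the opening at its end, in the units of the state.
- r.get_state(): the state, without advancing time (a new reading comes with each control period).
- r.snapshot(name): name is "side" or "top"; returns a dict with "frame" (480x640x3 uint8, red, green, blue), "intrinsics" (3x3 intrinsics, pixels), "R" (3x3) and "t" (3): a world point X has camera coordinates R X + t. Camera axes: x right, y down, z forward; pixel columns grow to the right and rows downward; lengths in m; the calibration is good to about 2 mm. A picture is of the moment at which its call begins. There is no depth.
- r.finish_job(): hands the job in, once; it reports no verdict.
Trained networks look in the newest picture that a camera, given by its name, has taken for a name from the list of things; names that differ only in an ending like _2 or _b are one class to them, and where a whole thing is asked for, a point or a joint stands for the part that bears it (a point fixed in the world has none). Each returns a list of dicts, best first, with "p" (0 to 1); they miss things now and then, are a little off and sometimes report something else, mostly with a low value. They report only what shows in the picture. A call takes as long as a camera call.
- r.trace(camera, name): "region" (480x640 bool, what is visible of it) and "centre" ([row, column] in pixels, amid what is visible of it).
- r.tip_of(camera, name): "centre" ([row, column] in pixels: a listed point, or the origin of a listed thing).
The state is a dict: "clock": time; "q": joint angles; "qd": joint speeds; "joint_torque": joint torques, N m; "tool_pos": TCP position; "eef_rot": TCP orientation; "contact_force": force on the tool from outside, world axes, zero at the start; "moment": the same for the moment, N m; "opening": opening from 0.0 (shut) to 1.0 (fully open).
Only numpy, scipy, OpenCV 4.12 (cv2) and the standard library are available. Lean on these libraries where they do the work, as an engineer would, in place of code of your own. Each camera call takes 0.05 s, during which the arm holds its last target.

## Working session

There is one attempt and no reset: what is moved stays moved. The work goes in short steps, Python scripts to look and compute and a shell command to move; the robot and the scene stay as the last step left them, time stands still between calls to the robot, and variables do not carry over. Pictures are saved under pics/ and viewed, and the job is handed in when it is done.

```bash
mkdir -p pics; ls
python3 - <<'E'
from plant import r
import cv2
s=r.get_state()
for k in s: print(k,s[k])
print(r.tcp_to_tips)
for c in ("side","top"):
    d=r.snapshot(c); cv2.imwrite(f"pics/{c}0.png",d["frame"][:,:,::-1])
    print(c,d["intrinsics"].tolist(),d["R"].tolist(),d["t"].tolist())
E
```

```text
pics
clock 0.0
q [ 1.3187928   0.68998217 -0.19452292  1.56633408  0.15730159  0.90247671
 -0.2151326 ]
qd [-0.00024615 -0.00063254 -0.00062142 -0.0002674  -0.00023203 -0.00101077
  0.00071132]
joint_torque [ 5.03220926e-04 -5.27559221e+01 -1.26697876e+00 -1.53432101e+01
 -5.27083862e-02  6.62515798e-03  1.76433932e-04]
tool_pos [ 0.1759788  -0.59903764  0.22321405]
eef_rot [-0.56577643  0.42421559 -0.42314198  0.56647068]
contact_force [-0.6103561  -1.09859986 -0.98196535]
moment [-0.03140479  0.00721282  0.00776304]
opening 0.9973530524433311
0.008
side [[543.942692671949, 0.0, 322.3140064889317], [0.0, 543.942692671949, 236.84845108945873], [0.0, 0.0, 1.0]] [[-0.972294239592507, -0.23304100133808012, -0.018324937941881374], [-0.14964001170399543, 0.6807168435474559, -0.7171000249672405], [0.17958780179192843, -0.6944900795591926, -0.696729323942526]] [0.48691788073185444, 0.19429597906969281, 1.3937348825669351]
top [[543.8293061644156, 0.0, 326.67753853465], [0.0, 543.8293061644156, 244.19569423583036], [0.0, 0.0, 1.0]] [[-0.022693168077034434, -0.9997306135969861, 0.00487035518426395], [-0.9953941667218252, 0.022140328187748918, -0.09327517742626582], [0.09314221909955796, -0.006964632419029221, -0.9956284552565166]] [-0.020120836305736484, 0.5055132560107556, 1.508124891599803]
```

View pics/side0.png

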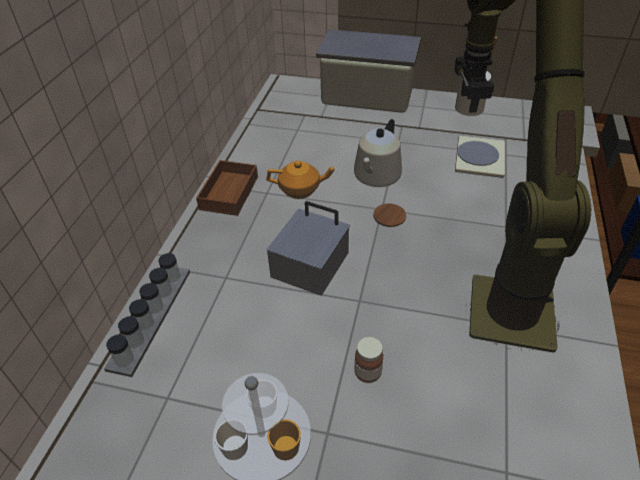

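View pics/top0.png

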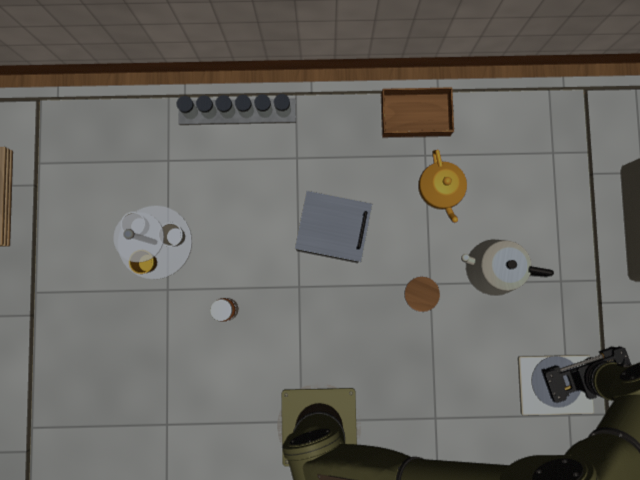

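The side view shows the caddy at about (310,250) with its handle at (321,213). In the top view the caddy is at (335,227), with the bar at (362,230) on the robot's right and the hinge on the left at about (303,222).

```bash
cat > h.py <<'E'
import numpy as np, cv2
from plant import r
from scipy.spatial.transform import Rotation as Ro
def snap(c,name=None):
    d=r.snapshot(c)
    if name: cv2.imwrite(f"pics/{name}.png",d["frame"][:,:,::-1])
    return d
def ray(d,rc):
    K,R,t=d["intrinsics"],np.array(d["R"]),np.array(d["t"])
    v=R.T@np.linalg.inv(K)@np.array([rc[1],rc[0],1.]); return -R.T@t, v/np.linalg.norm(v)
def atz(d,rc,z):
    o,v=ray(d,rc); return o+v*(z-o[2])/v[2]
def tri(ds,rcs):
    A=np.zeros((3,3));b=np.zeros(3)
    rs=[ray(d,p) for d,p in zip(ds,rcs)]
    for o,v in rs:
        P=np.eye(3)-np.outer(v,v);A+=P;b+=P@o
    X=np.linalg.solve(A,b); return X,[np.linalg.norm((np.eye(3)-np.outer(v,v))@(X-o)) for o,v in rs]
def proj(d,X):
    p=d["intrinsics"]@(np.array(d["R"])@np.array(X)+np.array(d["t"])); return p[1]/p[2],p[0]/p[2]
def tool():
    s=r.get_state(); return np.array(s["tool_pos"]),Ro.from_quat(s["eef_rot"]),s
def totool(X):
    """shift in mm along tool axes to bring TCP to X (measured pose)"""
    p,R,s=tool(); return 1000*R.inv().apply(np.array(X)-p)
E
python3 - <<'E'
from h import *
D={c:snap(c) for c in("side","top")}
for n,z in(("lid_handle",.153),("lid_hinge",.105),("caddy",0),("jar_mouth",.094),("kettle",0),("teapot",0),("coaster",0),("honey",0),("stand",0),("cup1",0)):
    P={c:r.tip_of(c,n)[:2] for c in D}
    for c in D:
        print(n,c,[(np.round(p["centre"],1).tolist(),round(p["p"],2),np.round(atz(D[c],p["centre"],z),3).tolist()) for p in P[c]])
    if P["side"] and P["top"]:
        X,e=tri([D["side"],D["top"]],[P["side"][0]["centre"],P["top"][0]["centre"]]); print("  tri",X.round(4),np.round(e,4))
# caddy direction from lid mask
m=r.trace("top","lid_handle")
for k in m[:2]:
    g=k["region"].astype(np.uint8); print(k["p"],k["centre"],g.sum()); 
    c,_=cv2.findContours(g,0,2); c=max(c,key=cv2.contourArea); b=cv2.boxPoints(cv2.minAreaRect(c)); 
    print([atz(D["top"],q[::-1],.107).round(4).tolist() for q in b])
print(Ro.from_quat(r.get_state()["eef_rot"]).as_matrix().round(3))
E
```

```text
lid_handle side [([206.3, 323.8], 0.84, [0.525, -0.13, 0.153]), ([264.5, 313.0], 0.68, [0.501, 0.084, 0.153])]
lid_handle top [([229.5, 361.9], 0.59, [0.529, -0.122, 0.153])]
  tri [ 0.5256 -0.1223  0.16  ] [0.0025 0.0025]
lid_hinge side [([260.0, 292.5], 0.82, [0.569, 0.037, 0.105])]
lid_hinge top [([220.6, 299.3], 0.82, [0.562, 0.041, 0.105])]
  tri [0.5645 0.0412 0.1093] [0.0027 0.0027]
caddy side [([267.8, 310.6], 0.73, [0.544, -0.039, 0.0]), ([218.4, 387.9], 0.62, [0.364, -0.288, 0.0])]
caddy top [([226.8, 333.0], 0.68, [0.557, -0.051, 0.0])]
  tri [ 0.5533 -0.052  -0.0151] [0.0055 0.0055]
jar_mouth side [([191.3, 295.4], 0.16, [0.64, -0.244, 0.094])]
jar_mouth top []
kettle side [([174.6, 376.9], 0.64, [0.432, -0.496, 0.0]), ([264.7, 311.2], 0.57, [0.545, -0.051, 0.0])]
kettle top [([266.0, 493.5], 0.57, [0.434, -0.506, 0.0])]
  tri [ 0.4343 -0.5097 -0.0109] [0.0003 0.0003]
teapot side [([190.0, 298.4], 0.75, [0.667, -0.362, 0.0]), ([174.9, 376.1], 0.62, [0.435, -0.493, 0.0])]
teapot top [([186.1, 435.3], 0.59, [0.669, -0.35, 0.0])]
  tri [ 0.6645 -0.3471  0.0128] [0.0018 0.0018]
coaster side [([221.2, 388.5], 0.55, [0.36, -0.276, 0.0])]
coaster top [([293.2, 419.9], 0.6, [0.362, -0.293, 0.0])]
  tri [ 0.3619 -0.2963 -0.0185] [0.0003 0.0003]
honey side [([373.0, 369.1], 0.63, [0.327, 0.255, 0.0])]
honey top [([309.9, 226.6], 0.58, [0.327, 0.255, 0.0])]
  tri [0.3269 0.2553 0.    ] [0.0001 0.0001]
stand side [([434.2, 261.4], 0.58, [0.527, 0.455, 0.0])]
stand top []
cup1 side [([449.2, 283.9], 0.89, [0.47, 0.476, 0.0]), ([443.9, 238.7], 0.58, [0.567, 0.487, 0.0])]
cup1 top [([234.6, 176.4], 0.94, [0.544, 0.398, 0.0]), ([265.6, 149.6], 0.57, [0.457, 0.473, 0.0])]
  tri [ 0.5264  0.4259 -0.1223] [0.0322 0.0322]
0.96 [228.4, 334.0] 4037
[[0.4862, 0.0584, 0.107], [0.6452, 0.0239, 0.107], [0.6044, -0.1569, 0.107], [0.4461, -0.1206, 0.107]]
[[ 0.282  0.     0.959]
 [-0.959 -0.     0.282]
 [ 0.    -1.     0.   ]]
```

```bash
python3 -m inch '0 -40 0 0; -20 -70 27 0; -50 -80 66 0; -80 -80 105 0; -110 -80 145 0; -140 -80 185 0; -170 -80 224 0; -200 -80 264 0; -230 -80 303 0; -260 -80 342 0'
```

```text
clock: 2.25
tool_pos: [0.432, -0.2521, 0.3043]
eef_rot: [0.566, -0.424, 0.424, -0.566]
contact_force: [0.6, -0.1, -0.3]
opening: 0.999
```

```bash
python3 -m inch '-27 0 35 8; -54 0 70 16; -80 0 105 24; -99 0 130 29; -99 0 130 29; -99 0 130 29' 0.0
python3 - <<'E'
from h import *
p,R,s=tool(); print(p,R.as_matrix().round(3).tolist(),s["q"].round(3),s["opening"])
D={c:snap(c,c+"1") for c in("side","top")}
X,e=tri(list(D.values()),[r.tip_of(c,"lid_handle")[0]["centre"] for c in D]);print(X,e)
E
```

```text
clock: 2.85
tool_pos: [0.5278, -0.1218, 0.3039]
eef_rot: [0.443, -0.551, 0.551, -0.442]
contact_force: [-0.8, -0.5, -0.1]
opening: 0.505
[ 0.52781211 -0.12179821  0.30387291] [[-0.216, -0.001, 0.976], [-0.976, -0.001, -0.216], [0.001, -1.0, -0.0]] [ 0.212  0.482 -0.112  1.712  0.064  0.952 -1.713] 0.5046131264012607
[ 0.52690899 -0.12499888  0.15580023] [np.float64(0.001739637835515591), np.float64(0.0017396378355155426)]
```

View pictures.

Run:
```python
import cv2
a=cv2.imread("pics/side1.png")[120:340,200:460];b=cv2.imread("pics/top1.png")[140:340,230:480]
a=cv2.resize(a,(390,330));b=cv2.resize(b,(400,330));cv2.imwrite("pics/c1.png",cv2.hconcat([a,b]))
```

```text
(no output)
```

View pics/c1.png

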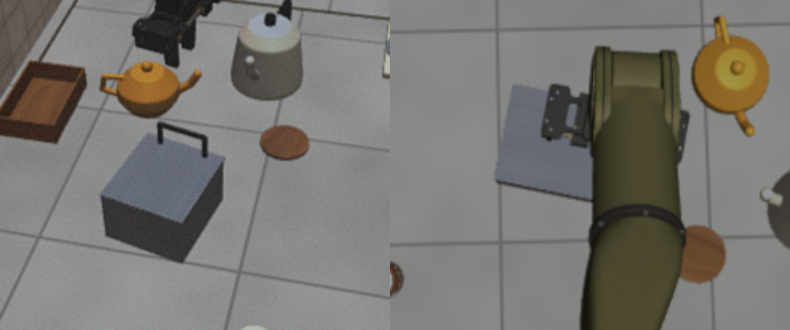

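The crop shows the bar unobstructed in the side view, with the gripper over it in the top view and its jaws along the lid's length. I'll descend next.

```bash
python3 -m inch '0 45 0 0; 0 90 0 0; 0 125 0 0; 0 145 0 0; 0 157 0 0; 0 157 0 0; 0 157 0 0'
```

```text
clock: 3.75
tool_pos: [0.5284, -0.1228, 0.1479]
eef_rot: [0.441, -0.552, 0.553, -0.442]
contact_force: [-0.0, -0.1, -0.1]
opening: 0.503
```

```bash
python3 -m inch '0 0 0 0; 0 0 0 0; 0 0 0 0; 0 0 0 0; 0 0 0 0; 0 0 0 0' -1 18
python3 - <<'E'
from h import *
p,R,s=tool(); print(p,s["contact_force"],s["moment"],s["opening"]*88)
D={c:snap(c) for c in("side",)}
cv2.imwrite("pics/s2.png",cv2.resize(D["side"]["frame"][120:340,200:460,::-1],(780,600),interpolation=2))
E
```

```text
clock: 4.35
tool_pos: [0.5279, -0.1221, 0.1471]
eef_rot: [0.442, -0.552, 0.552, -0.442]
contact_force: [-0.6, -0.2, -0.1]
opening: 0.007
[ 0.52788273 -0.1221295   0.14707957] [-0.5776813  -0.21466469 -0.09380573] [ 0.00723111 -0.01428928 -0.01563502] 0.636866799653197
```

View pics/s2.png

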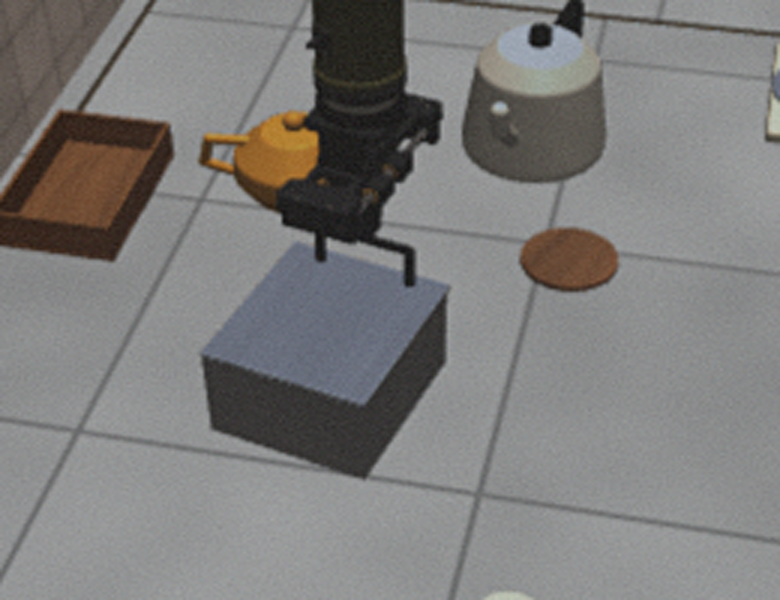

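Run:
```python
from h import *
p,R,s=tool()
d=snap("side"); f=d["frame"][:,:,::-1].copy()
L=r.tip_of("side","lid_handle"); print([(q["centre"],q["p"]) for q in L])
cx=np.array([.222,.975,0]);cy=np.array([-.975,.222,0])
def dot(X,c):
    v=proj(d,X);v=(int(v[1]*16),int(v[0]*16));cv2.circle(f,v,16,c,-1,cv2.LINE_AA,4)
tip=p+R.apply([0,.008,0]); dot(tip,(0,0,255)); dot(p,(0,255,255)); dot(p-R.apply([0,.011,0]),(0,255,0))
h=np.array([.528,-.1225,.153])
for k in(-.045,0,.045): dot(h+k*cy,(255,0,255))
cv2.imwrite("pics/s3.png",cv2.resize(f[170:270,260:390],(780,600),interpolation=2))
```

```text
[([207.0, 320.4], 0.71)]
```

View pics/s3.png

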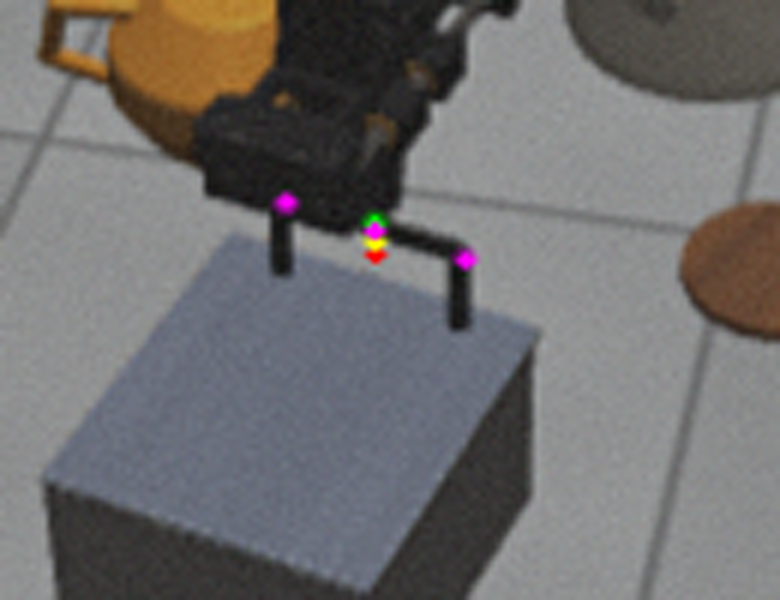

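Run:
```python
from h import *
p,R,s=tool()
out=[]
for c,(y0,y1,x0,x1) in(("side",(130,270,240,420)),("top",(160,300,290,470))):
    d=snap(c); f=cv2.convertScaleAbs(d["frame"][y0:y1,x0:x1,::-1],alpha=1.6,beta=30); k=4.4/2; f=cv2.resize(f,None,fx=k,fy=k,interpolation=2)
    def P(X):
        v=proj(d,X); return (int((v[1]-x0)*k),int((v[0]-y0)*k))
    def box(lo,hi,col):
        C=[[(lo,hi)[i>>j&1][j] for j in range(3)] for i in range(8)]
        C=[P(p+R.apply(q)) for q in C]
        for i in range(8):
            for j in range(3):
                if not i>>j&1: cv2.line(f,C[i],C[i|1<<j],col,1)
    box((-.0935,-.075,-.0375),(.0935,-.056,.0375),(0,255,255))
    box((-.0175,-.056,-.009),(.0175,.008,.009),(0,0,255))
    out.append(f)
cv2.imwrite("pics/s4.png",cv2.hconcat(out))
```

```text
(no output)
```

View pics/s4.png

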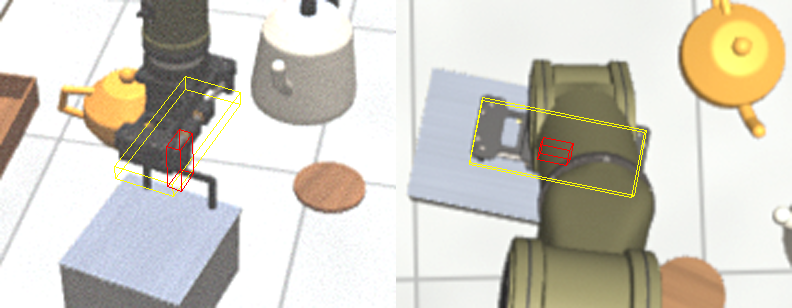

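```bash
python3 -m inch '0 0 0 0; 0 0 0 0; 0 0 0 0; 0 0 0 0' 0.0;  python3 - <<'E'
from h import *
d=snap("side"); f=d["frame"][:,:,::-1]
cv2.imwrite("pics/s5.png",cv2.resize(cv2.convertScaleAbs(f[150:260,250:400],alpha=1.8,beta=40),(780,572),interpolation=2))
g=cv2.imread("pics/side0.png"); v=proj(d,[.176,-.599,.2232-.008]); print(v)
cv2.circle(g,(int(v[1]),int(v[0])),1,(0,0,255),-1)
cv2.imwrite("pics/s6.png",cv2.resize(cv2.convertScaleAbs(g[60:130,430:520],alpha=1.8,beta=40),(720,560),interpolation=2))
E
```

```text
clock: 5.0
tool_pos: [0.5279, -0.1222, 0.147]
eef_rot: [0.442, -0.552, 0.552, -0.442]
contact_force: [0.1, 0.8, 1.6]
opening: 0.341
(np.float64(110.10580322979882), np.float64(467.4942197991393))
```

View pics/s5.png

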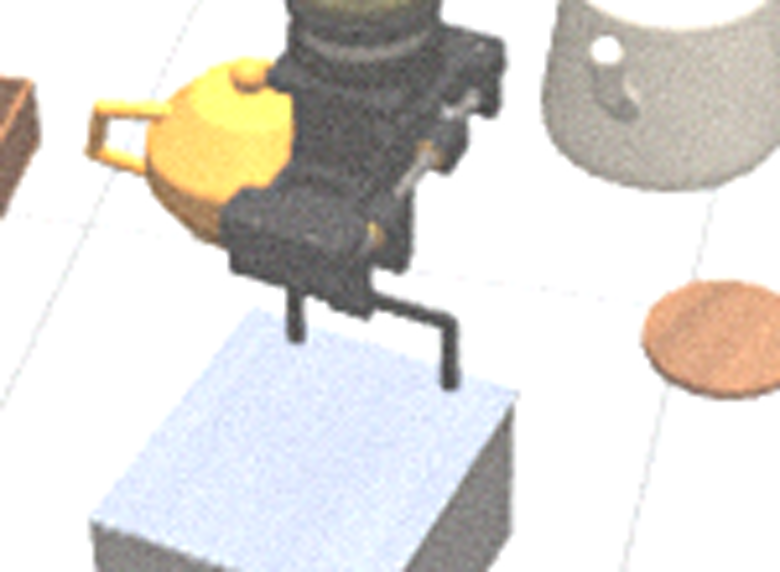

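View pics/s6.png

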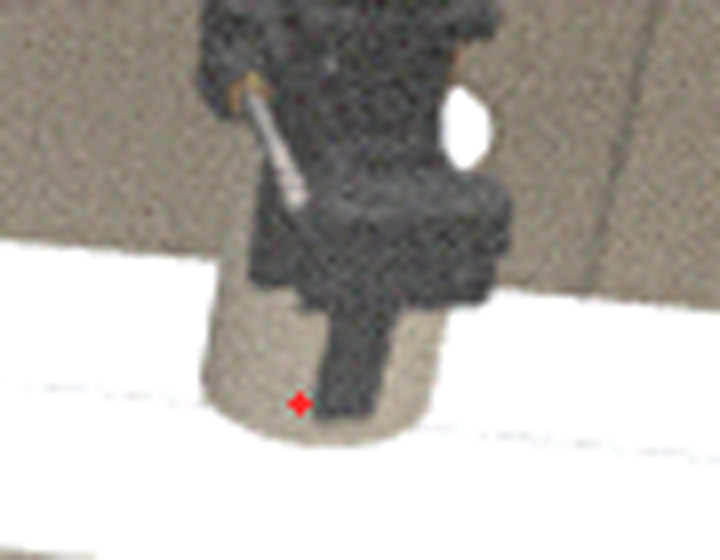

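Run:
```python
from h import *
p,R,s=tool(); print(p,s["opening"]*88)
d=snap("side")
h=s["opening"]*.044
for dz in(0,.01,.02,.03,.04):
    print(dz,[np.round(np.array(proj(d,p+R.apply([-x,.008,w])+[0,0,dz])),1).tolist() for x in(h,h+.0175) for w in(-.009,.009)])
s0=[.176,-.599,.2232]; R0=Ro.from_quat([-0.56577643,0.42421559,-0.42314198,0.56647068])
for dz in(0,.02,.03,.04):
    print(dz,[np.round((np.array(proj(d,s0+R0.apply([-x,.008,w])+[0,0,dz]))-[60,430])*8,0).tolist() for x in(.044,.0615) for w in(-.009,.009)])
f=d["frame"][:,:,::-1]
cv2.imwrite("pics/s7.png",cv2.resize(cv2.convertScaleAbs(f[180:230,290:350],alpha=1.8,beta=40),(720,600),interpolation=2))
```

```text
[ 0.5278607  -0.12215012  0.14703041] 34.44107022717432
0 [[216.8, 322.4], [214.9, 316.4], [220.7, 319.5], [218.8, 313.4]]
0.01 [[214.0, 322.3], [212.1, 316.3], [218.0, 319.4], [216.1, 313.3]]
0.02 [[211.2, 322.2], [209.3, 316.2], [215.2, 319.3], [213.3, 313.2]]
0.03 [[208.4, 322.1], [206.5, 316.1], [212.3, 319.2], [210.4, 313.1]]
0.04 [[205.5, 322.1], [203.6, 316.0], [209.5, 319.1], [207.6, 313.0]]
0 [[461.0, 351.0], [463.0, 304.0], [485.0, 363.0], [487.0, 316.0]]
0.02 [[415.0, 361.0], [417.0, 313.0], [439.0, 372.0], [441.0, 325.0]]
0.03 [[391.0, 365.0], [393.0, 318.0], [416.0, 377.0], [418.0, 329.0]]
0.04 [[368.0, 370.0], [370.0, 322.0], [392.0, 382.0], [394.0, 334.0]]
```

View pics/s7.png

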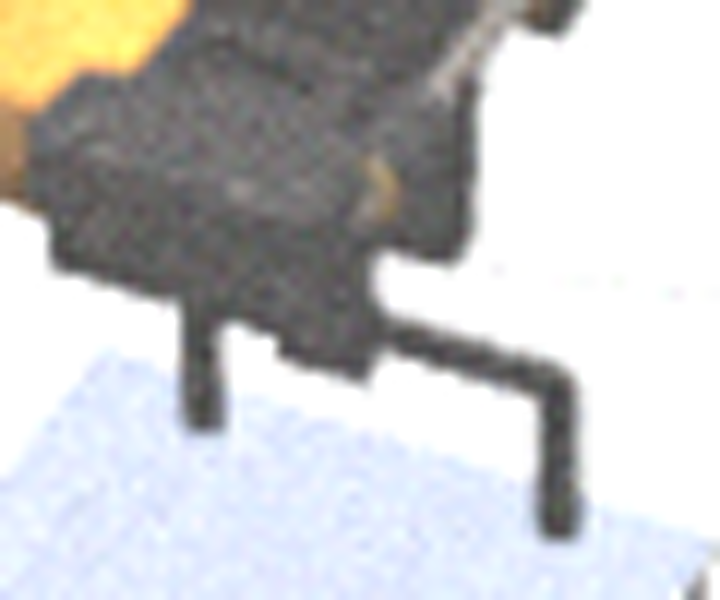

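The picture shows the near fingertip ending at about (317,211) px. The stated tool pose would put it some 30 mm lower, and the start picture shows the same offset. So the real tips are about 31 mm higher than reported, and the fingers shut above the bar. I'll go lower, watching the force.

```bash
python3 -m inch '0 8 0 0; 0 16 0 0; 0 23 0 0; 0 30 0 0; 0 30 0 0'
python3 - <<'E'
from h import *
p,R,s=tool(); print(p,s["opening"]*88,s["contact_force"])
d=snap("side")
h=s["opening"]*.044
for dz in(.025,.03,.035):
    print(dz,[np.round(np.array(proj(d,p+R.apply([-x,.008,w])+[0,0,dz])),1).tolist() for x in(h,h+.0175) for w in(-.009,.009)])
f=d["frame"][:,:,::-1]
cv2.imwrite("pics/s8.png",cv2.resize(cv2.convertScaleAbs(f[180:230,290:350],alpha=1.8,beta=40),(720,600),interpolation=2))
E
```

```text
clock: 5.6
tool_pos: [0.527, -0.122, 0.1157]
eef_rot: [-0.443, 0.553, -0.551, 0.441]
contact_force: [0.5, -0.2, 0.2]
opening: 0.504
[ 0.52700629 -0.12199945  0.11573855] 44.3567262280183 [ 0.50201865 -0.1946006   0.22602405]
0.025 [[219.7, 321.9], [217.8, 315.9], [223.7, 319.0], [221.8, 313.0]]
0.03 [[218.3, 321.9], [216.4, 315.9], [222.3, 319.0], [220.4, 312.9]]
0.035 [[216.9, 321.8], [215.1, 315.8], [220.9, 318.9], [219.0, 312.9]]
```

View pics/s8.png

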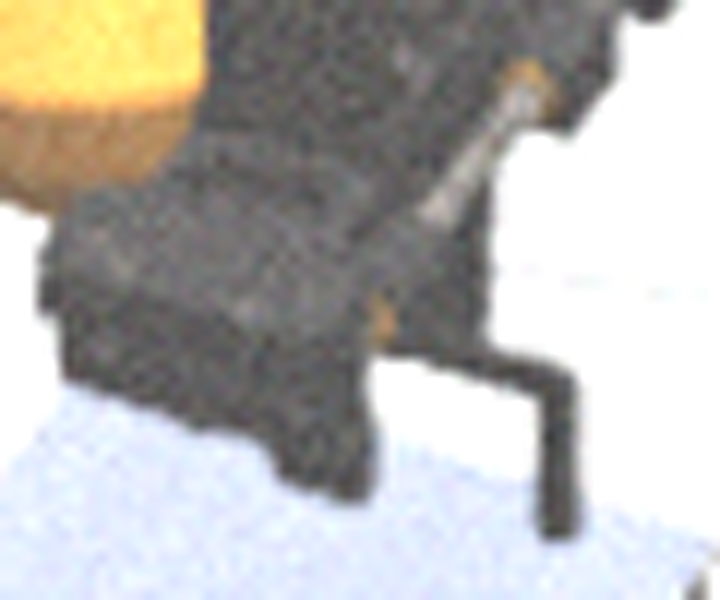

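The near fingertip is now at about (317,221) px, below the bar. That again fits an offset of about +31 mm. Closing on the bar.

```bash
python3 -m inch '0 0 0 0; 0 0 0 0; 0 0 0 0; 0 0 0 0; 0 0 0 0' -1 18
```

```text
clock: 6.15
tool_pos: [0.5276, -0.1239, 0.1172]
eef_rot: [0.442, -0.552, 0.553, -0.441]
contact_force: [-0.4, -2.3, 0.8]
opening: 0.093
```

```bash
python3 -m inch '-2 -7 0 0; -5 -14 0 0; -8 -21 0 0; -11 -28 0 0; -15 -35 0 0; -19 -41 0 0; -23 -48 0 0; -26 -53 0 0' - 20
python3 - <<'E'
from h import *
d=snap("side","s9");print(r.get_state()["contact_force"],r.get_state()["opening"])
E
```

```text
clock: 6.95
tool_pos: [0.5336, -0.0969, 0.1709]
eef_rot: [0.442, -0.552, 0.552, -0.442]
contact_force: [0.1, -4.3, -0.5]
opening: 0.089
[-0.49340153 -4.28724795  2.1457648 ] 0.08347947995427601
```

View pics/s9.png

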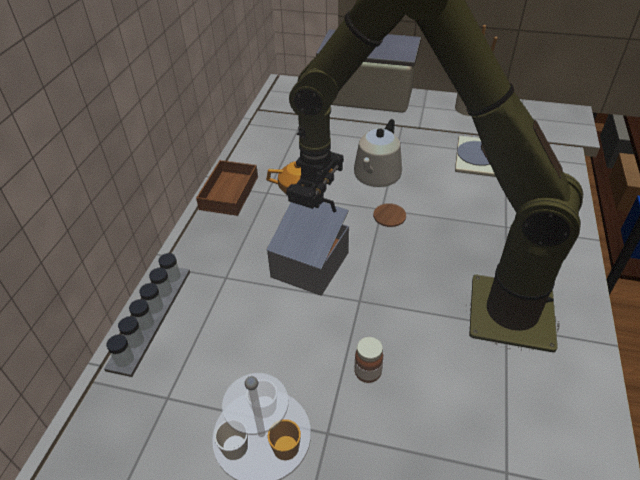

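The lid is rising, with the bar held. I'll continue along the arc.

```bash
python3 -m inch '-10 -12 0 0; -20 -23 0 0; -31 -33 0 0; -43 -42 0 0; -56 -50 0 0; -70 -56 0 0; -84 -62 0 0; -98 -66 0 0; -113 -69 0 0; -128 -70 0 0'
python3 - <<'E'
from h import *
d=snap("side","s10");print(r.get_state()["contact_force"],r.get_state()["opening"])
cv2.imwrite("pics/s10.png",cv2.resize(d["frame"][120:320,220:420,::-1],(600,600),interpolation=2))
E
```

```text
clock: 8.0
tool_pos: [0.5612, 0.0295, 0.2392]
eef_rot: [-0.443, 0.552, -0.551, 0.442]
contact_force: [4.7, -2.1, -11.3]
opening: 0.084
[  3.71979681   0.2858888  -12.53598628] 0.0834402821946823
```

View pics/s10.png

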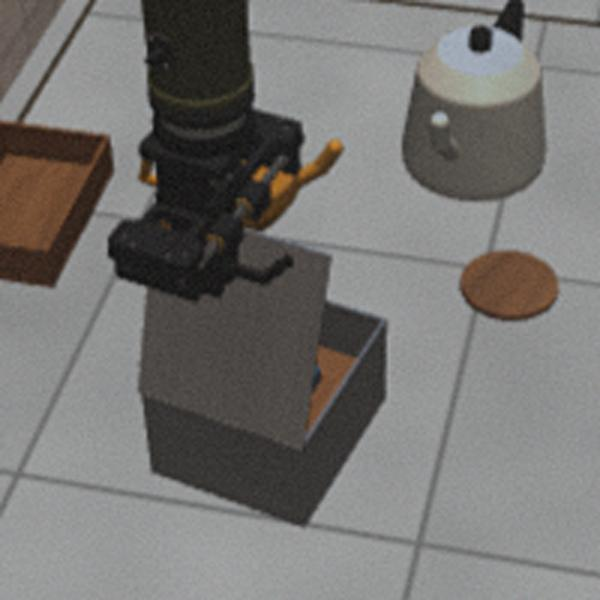

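The lid is at about 70°, with the gripper clear of it. The radius is a few mm too large (about 12 N of pull), so I'll run the rest slightly lower.

```bash
python3 -m inch '-8 3 0 0; -15 4 0 0; -30 5 0 0; -45 7 0 0; -59 10 0 0; -73 15 0 0; -80 18 0 0; -87 21 0 0'
python3 - <<'E'
from h import *
d=snap("side","s10");print(r.get_state()["contact_force"],r.get_state()["opening"])
cv2.imwrite("pics/s11.png",cv2.resize(d["frame"][120:320,220:420,::-1],(600,600),interpolation=2))
E
```

```text
clock: 8.85
tool_pos: [0.5801, 0.1135, 0.2181]
eef_rot: [-0.443, 0.552, -0.552, 0.441]
contact_force: [-0.7, -2.0, -2.2]
opening: 0.082
[-0.22217946 -0.70351464 -3.41807245] 0.07702756015805919
```

View pics/s11.png

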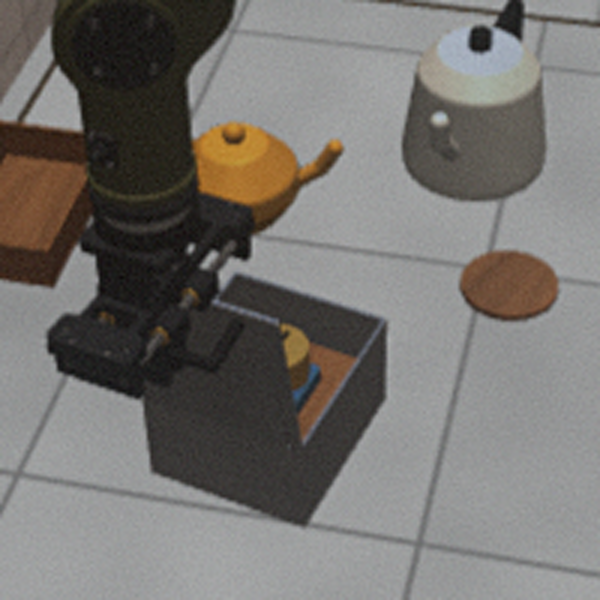

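```bash
python3 -m inch '-6 4 0 0; -13 7 0 0; -19 11 0 0; -25 15 0 0; -28 17 0 0'; python3 -m inch '0 0 0 0; 0 0 0 0; 0 0 0 0' -0.7
python3 - <<'E'
from h import *
d=snap("side");print(r.get_state()["contact_force"],r.get_state()["opening"])
cv2.imwrite("pics/s12.png",cv2.resize(d["frame"][120:320,220:420,::-1],(600,600),interpolation=2))
E
```

```text
clock: 9.4
tool_pos: [0.5859, 0.1397, 0.2007]
eef_rot: [-0.443, 0.552, -0.552, 0.441]
contact_force: [-2.8, -5.0, -6.5]
opening: 0.073
clock: 9.7
tool_pos: [0.5881, 0.1416, 0.2032]
eef_rot: [0.441, -0.552, 0.552, -0.444]
contact_force: [0.2, -0.6, 0.4]
opening: 0.15
[ 0.2484757  -0.63970997  0.77342835] 0.15292483243539193
```

View pics/s12.png

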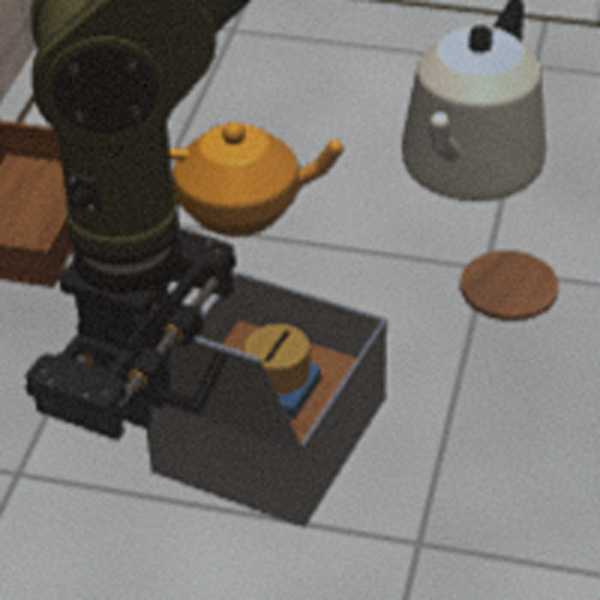

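The lid lies back at the stop, the bar is released, and the cap shows at about (311,232) px in the full frame. I'll back straight up.

```bash
python3 -m inch '0 -10 0 0; 0 -25 0 0; 0 -45 0 0; 0 -80 0 0; 0 -120 0 0; 0 -140 0 0; 0 -140 0 0'
python3 - <<'E'
from h import *
p,R,s=tool(); print(p,s["contact_force"],s["q"].round(2))
D={c:snap(c) for c in("side","top")}
for n,z in(("cap",.064),("lid_handle",.25),("jar",.01),("lid_hinge",.105)):
    P={c:r.tip_of(c,n)[:2] for c in D}
    for c in D: print(n,c,[(np.round(q["centre"],1).tolist(),round(q["p"],2),np.round(atz(D[c],q["centre"],z),4).tolist()) for q in P[c]])
    if P["side"] and P["top"]:
        print("  tri",*tri(list(D.values()),[P[c][0]["centre"] for c in D]))
for c in D:
    for q in r.trace(c,"cap")[:1]: print(c,q["centre"],q["p"],q["region"].sum(),atz(D[c],q["centre"],.09).round(4))
a=cv2.resize(D["side"]["frame"][120:320,220:420,::-1],(400,400),interpolation=2)
b=cv2.resize(D["top"]["frame"][130:330,230:430,::-1],(400,400),interpolation=2);cv2.imwrite("pics/c13.png",cv2.hconcat([a,b]))
E
```

```text
clock: 10.45
tool_pos: [0.5888, 0.1411, 0.3466]
eef_rot: [0.439, -0.551, 0.553, -0.445]
contact_force: [0.5, 0.2, -0.5]
opening: 0.149
[0.58883001 0.1410574  0.34663229] [ 0.45636236  0.19534857 -0.50298139] [-0.28  0.54 -0.06  1.46  0.04  1.13 -2.14]
cap side [([244.0, 314.3], 0.57, [0.5392, -0.0706, 0.064]), ([253.3, 311.5], 0.47, [0.5379, -0.0345, 0.064])]
cap top [([233.4, 340.1], 0.88, [0.5301, -0.0687, 0.064])]
  tri [ 0.53402286 -0.06794182  0.0670477 ] [np.float64(0.004274098151714168), np.float64(0.004274098151714103)]
lid_handle side [([250.5, 268.6], 0.58, [0.5837, 0.1512, 0.25])]
lid_handle top [([204.3, 255.6], 0.6, [0.5843, 0.1394, 0.25])]
  tri [0.58702468 0.14099534 0.23890265] [np.float64(0.0008612565637213787), np.float64(0.000861256563721351)]
jar side []
jar top [([230.0, 336.1], 0.6, [0.5462, -0.0593, 0.01])]
lid_hinge side [([260.8, 289.7], 0.62, [0.5748, 0.0418, 0.105])]
lid_hinge top [([220.6, 299.5], 0.71, [0.5624, 0.0404, 0.105])]
  tri [0.56846921 0.04156717 0.1051799 ] [np.float64(0.006181473233609306), np.float64(0.00618147323360932)]
side [235.3, 314.6] 0.65 332 [ 0.5395 -0.0782  0.09  ]
top [230.6, 338.8] 0.56 371 [ 0.5349 -0.0646  0.09  ]
```

View pics/c13.png

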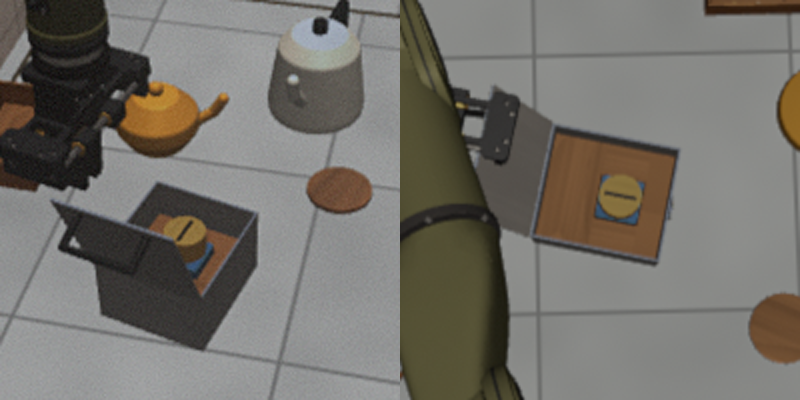

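The lid is on its stop. In the top view the cap is at about (340,229) px with its stripe roughly along the image row, and the caddy rim shows fully. Now I'll refine the cap position.

Run:
```python
from h import *
D={c:snap(c) for c in("side","top")}
d=D["top"]
C=[atz(d,(y,x),.105) for x,y in((306.5,193.5),(369.5,205),(358.5,262),(296.5,249.5))]
C=np.array(C); print(C.round(4).tolist(), C.mean(0))
u=((C[0]-C[1])+(C[3]-C[2]));u/=np.linalg.norm(u);print("cx",u, "sizes",np.linalg.norm(C[0]-C[1]),np.linalg.norm(C[1]-C[2]))
print("well",C.mean(0)-.02*u)
for c,(y0,y1,x0,x1) in(("side",(220,260,295,335)),("top",(210,250,320,360))):
    f=D[c]["frame"]; hsv=cv2.cvtColor(f,cv2.COLOR_RGB2HSV)
    sub=f[y0:y1,x0:x1,::-1]; cv2.imwrite(f"pics/z_{c}.png",cv2.resize(cv2.convertScaleAbs(sub,alpha=1.5),(400,400),interpolation=0))
a=cv2.hconcat([cv2.imread("pics/z_side.png"),cv2.imread("pics/z_top.png")]);cv2.imwrite("pics/z14.png",a)
# model projections for well est
for X in ([.541,-.0645],[.536,-.0655],[.5395,-.0655]):
  for c in D: print(X,c,np.round(proj(D[c],X+[.098]),1),np.round(proj(D[c],X+[.064]),1))
```

```text
[[0.6354, 0.0202, 0.105], [0.6005, -0.1483, 0.105], [0.4479, -0.1144, 0.105], [0.4849, 0.0498, 0.105]] [ 0.54218553 -0.04817273  0.105     ]
cx [0.21148404 0.97738145 0.        ] sizes 0.17211658282632575 0.15627529794439202
well [ 0.53795585 -0.06772036  0.105     ]
[0.541, -0.0645] side [236.5 312.7] [245.4 313.1]
[0.541, -0.0645] top [228.  338.8] [229.5 338.5]
[0.536, -0.0655] side [236.6 314.6] [245.5 315. ]
[0.536, -0.0655] top [229.8 339.2] [231.3 338.9]
[0.5395, -0.0655] side [236.4 313.4] [245.3 313.7]
[0.5395, -0.0655] top [228.5 339.2] [230.  338.8]
```

View pics/z14.png

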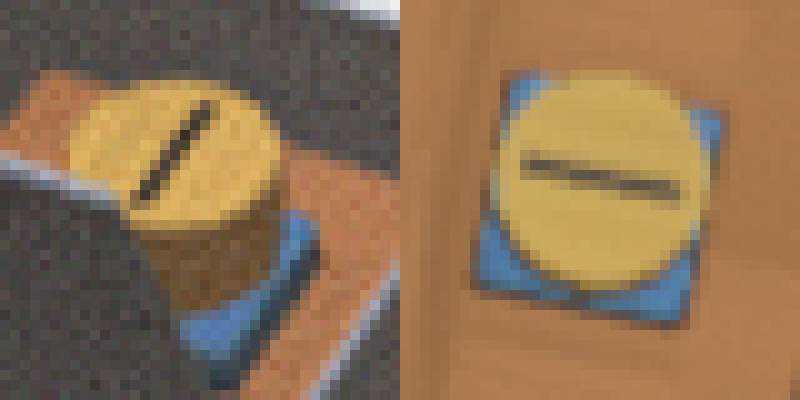

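Run:
```python
from h import *
D={c:snap(c) for c in("side","top")}
print(tri(list(D.values()),[(234.8,312.2),(227.5,340.0)]))
print(atz(D["top"],(227.5,340.0),.098),atz(D["side"],(234.8,312.2),.098))
p,R,s=tool(); print(p,R.as_matrix().round(4).tolist())
t=np.array([.541,-.068,p[2]]); print("tool shift",totool(t))
```

```text
(array([ 0.54248344, -0.06756324,  0.10120969]), [np.float64(0.0006468598275204061), np.float64(0.0006468598275203084)])
[ 0.54223863 -0.06777076  0.098     ] [ 0.54405579 -0.07073748  0.098     ]
[0.58666907 0.14036072 0.34197469] [[-0.2185, 0.0, 0.9758], [-0.9758, -0.0001, -0.2185], [0.0001, -1.0, 0.0]]
tool shift [2.13304745e+02 1.86580000e-02 9.70025919e-01]
```

```bash
python3 -m inch '30 0 0 0; 70 0 1 0; 110 0 1 0; 150 0 2 0; 190 0 2 0; 212 0 2 0; 212 40 2 0; 212 80 2 0; 212 120 2 0; 212 150 2 0' 0.59; python3 -m inch '0 25 0 0; 0 40 0 0; 0 40 0 0; 0 40 0 0; 0 40 0 0'
python3 - <<'E'
from h import *
p,R,s=tool(); print(p,s["opening"]*88, s["q"].round(2)); print(totool([.5425,-.0675,p[2]]))
D={c:snap(c) for c in("side","top")}
a=cv2.resize(D["side"]["frame"][140:290,240:390,::-1],(400,400),interpolation=2)
b=cv2.resize(D["top"]["frame"][150:300,260:410,::-1],(400,400),interpolation=2);cv2.imwrite("pics/c15.png",cv2.hconcat([a,b]))
E
```

```text
clock: 12.25
tool_pos: [0.5415, -0.067, 0.1901]
eef_rot: [-0.442, 0.552, -0.552, 0.442]
contact_force: [-0.7, -0.6, -0.2]
opening: 0.797
clock: 12.75
tool_pos: [0.5432, -0.0671, 0.1531]
eef_rot: [0.441, -0.551, 0.553, -0.443]
contact_force: [-0.1, -0.0, 0.1]
opening: 0.792
[ 0.5432172  -0.06707537  0.15314696] 69.68471864740951 [ 0.07  0.69 -0.05  1.88  0.06  0.58 -1.81]
[ 0.57117282 -0.00158061 -0.6070006 ]
```

View pics/c15.png

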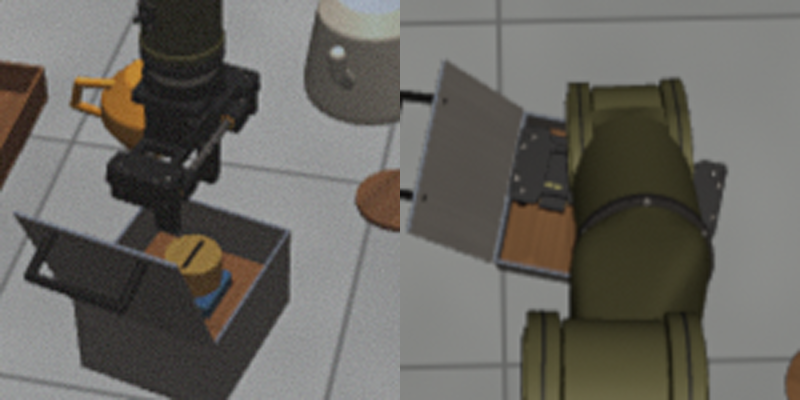

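Run:
```python
from h import *
p,R,s=tool(); d=snap("side"); h=s["opening"]*.044
f=d["frame"][180:250,280:350,::-1]; k=8
f=cv2.resize(cv2.convertScaleAbs(f,alpha=1.8,beta=30),None,fx=k,fy=k,interpolation=2)
for sg in(-1,1):
  for dz,col in((.031,(0,0,255)),):
    q=[p+R.apply([sg*x,.008,w])+[0,0,dz] for x,w in((h,-.009),(h,.009),(h+.0175,.009),(h+.0175,-.009))]
    q=np.array([[(proj(d,X)[1]-280+.5)*k,(proj(d,X)[0]-180+.5)*k] for X in q]).astype(int)
    cv2.polylines(f,[q],True,col,1)
cv2.imwrite("pics/z16.png",f)
```

```text
(no output)
```

View pics/z16.png

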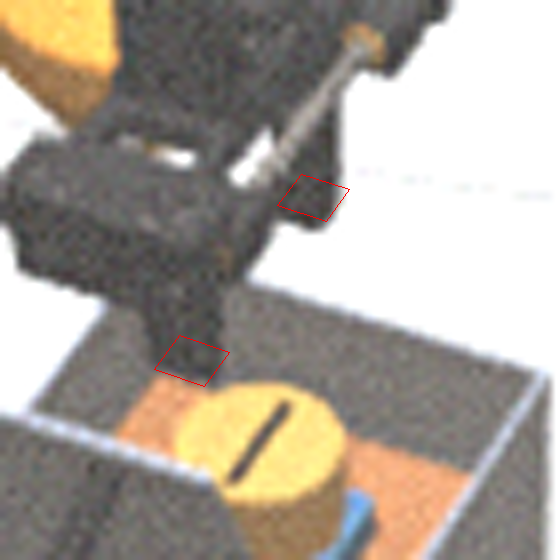

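The overlay fits near and far tips at about (303,227) and (319,208) px. The offset is between +28 and +31 mm, and the fingers straddle the cap. I'll descend in two stages.

```bash
python3 -m inch '0 20 0 0; 0 40 0 0; 0 60 0 0; 0 75 0 0; 0 85 0 0; 0 92 0 0; 0 99 0 0; 0 105 0 0; 0 105 0 0'
python3 - <<'E'
from h import *
p,R,s=tool(); print(p,s["opening"]*88,s["contact_force"],s["moment"])
D={c:snap(c) for c in("side",)}
cv2.imwrite("pics/c17.png",cv2.resize(cv2.convertScaleAbs(D["side"]["frame"][180:280,260:360,::-1],alpha=1.6,beta=20),(600,600),interpolation=2))
E
```

```text
clock: 13.8
tool_pos: [0.5421, -0.0669, 0.0466]
eef_rot: [-0.442, 0.552, -0.552, 0.442]
contact_force: [-0.1, 0.2, -0.3]
opening: 0.794
[ 0.54205942 -0.06690987  0.04660858] 69.84168420962729 [-0.10592742  0.17477096 -0.338876  ] [ 0.05751482 -0.04325456  0.03414988]
```

View pics/c17.png

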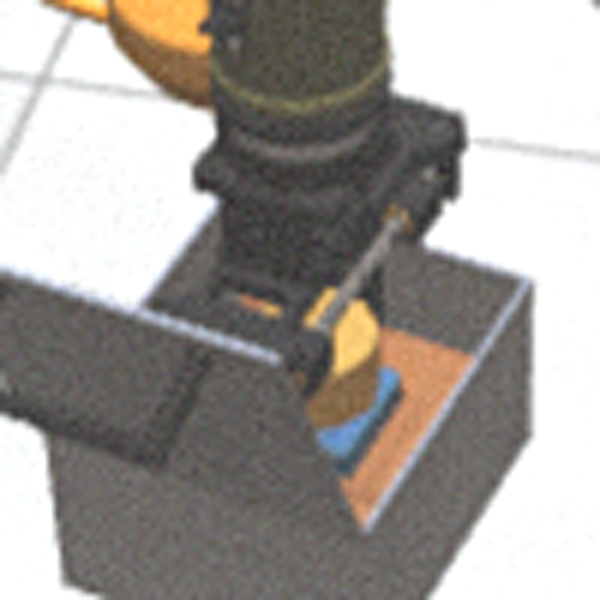

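```bash
python3 -m inch '0 0 0 0; 0 0 0 0; 0 0 0 0; 0 0 0 0; 0 0 0 0; 0 0 0 0' -1 35
python3 - <<'E'
from h import *
p,R,s=tool(); print(p,s["opening"]*88,s["contact_force"],s["moment"])
E
```

```text
clock: 14.45
tool_pos: [0.5424, -0.0674, 0.0473]
eef_rot: [0.442, -0.552, 0.552, -0.442]
contact_force: [0.2, -1.8, 3.8]
opening: 0.643
[ 0.54242782 -0.06743026  0.0472972 ] 56.55105416084188 [ 0.16498997 -1.76300694  3.78319673] [-0.35780762  0.10087133 -0.03999626]
```

```bash
python3 -m inch '0 0 0 -3; 0 0 0 -7; 0 0 0 -12; 0 0 0 -17; 0 0 0 -22; 0 0 0 -25; 0 0 0 -25'
python3 - <<'E'
from h import *
p,R,s=tool(); print(p,s["opening"]*88,s["contact_force"],s["moment"],R.as_euler("ZYX",True),s["q"].round(2), R.as_matrix()[:,0])
D={c:snap(c) for c in("side",)}
cv2.imwrite("pics/c18.png",cv2.resize(cv2.convertScaleAbs(D["side"]["frame"][180:280,260:360,::-1],alpha=1.6,beta=20),(600,600),interpolation=2))
E
```

```text
clock: 15.15
tool_pos: [0.5417, -0.0673, 0.0473]
eef_rot: [0.551, -0.444, 0.443, -0.551]
contact_force: [-2.2, -1.2, 5.1]
opening: 0.649
[ 0.54165866 -0.06725284  0.04729762] 57.13822871992081 [-2.23031572 -1.18560336  5.0893147 ] [-0.3353898   0.36311974 -0.20683272] [-7.76660511e+01  4.38007166e-03 -9.00588940e+01] [ 0.11  0.86 -0.12  1.93  0.26  0.36 -1.57] [ 2.13609268e-01 -9.76919175e-01 -7.64466719e-05]
```

View pics/c18.png

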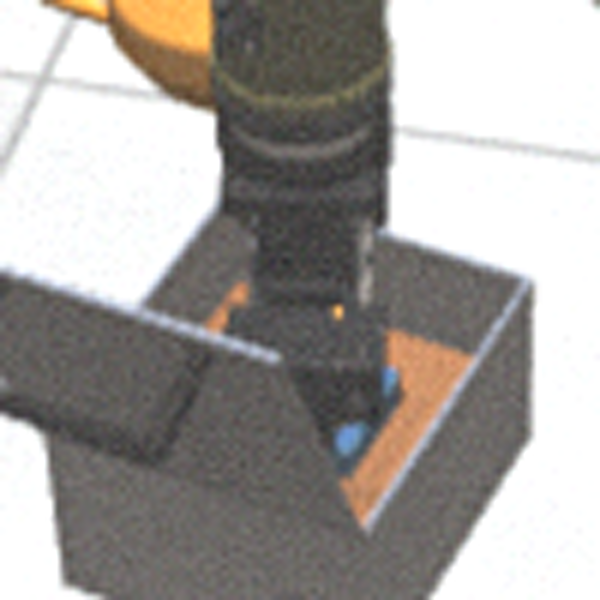

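```bash
python3 -m inch '0 0 0 -4; 0 0 0 -9; 0 0 0 -15; 0 0 0 -21; 0 0 0 -27; 0 0 0 -32; 0 0 0 -37; 0 0 0 -40; 0 0 0 -40'
python3 - <<'E'
from h import *
p,R,s=tool(); print(p,s["opening"]*88,s["contact_force"],s["moment"],R.as_euler("ZYX",True)[0],s["q"].round(2))
E
```

```text
clock: 16.1
tool_pos: [0.541, -0.0676, 0.0473]
eef_rot: [0.67, -0.229, 0.228, -0.669]
contact_force: [-2.3, -1.8, 6.4]
opening: 0.642
[ 0.54101302 -0.06761287  0.04729953] 56.48554177496292 [-2.29423476 -1.82469144  6.43123225] [-0.32669621  0.55032844 -0.26971653] -37.682766877571844 [ 0.2   0.87 -0.28  1.93  0.55  0.42 -1.14]
```

```bash
python3 -m inch '0 0 0 -4; 0 0 0 -9; 0 0 0 -14; 0 0 0 -18; 0 0 0 -20; 0 0 0 -20'
python3 - <<'E'
from h import *
p,R,s=tool(); print(p,s["opening"]*88,s["contact_force"],s["moment"],R.as_euler("ZYX",True)[0],s["q"].round(2))
D={c:snap(c) for c in("side","top")}
a=cv2.resize(cv2.convertScaleAbs(D["side"]["frame"][180:280,260:360,::-1],alpha=1.6,beta=20),(400,400),interpolation=2)
b=cv2.resize(cv2.convertScaleAbs(D["top"]["frame"][170:290,280:400,::-1],alpha=1.6,beta=20),(400,400),interpolation=2)
cv2.imwrite("pics/c19.png",cv2.hconcat([a,b]))
E
```

```text
clock: 16.7
tool_pos: [0.5408, -0.0679, 0.0473]
eef_rot: [0.699, -0.11, 0.108, -0.698]
contact_force: [-4.0, -1.6, 6.3]
opening: 0.646
[ 0.54082297 -0.06790617  0.04730475] 56.816269896518975 [-3.9677471  -1.64219353  6.34194527] [-0.44520682  0.58039256 -0.27509333] -17.72287820752997 [ 0.25  0.88 -0.36  1.92  0.67  0.46 -0.91]
```

View pics/c19.png

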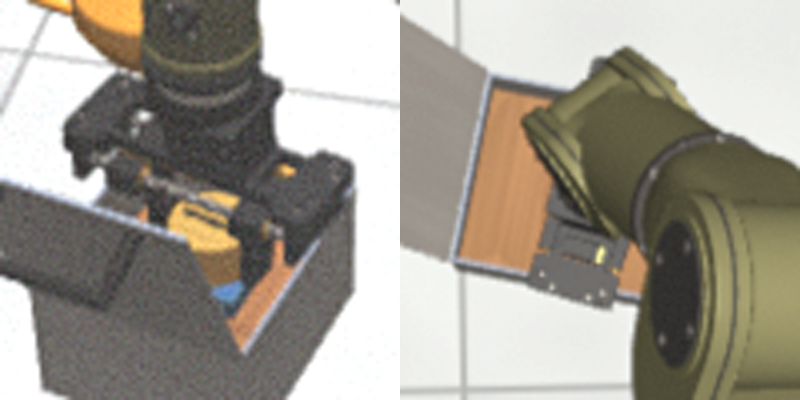

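The side crop shows the cap's stripe lying along the jaws, so the cap turned with them, about 85° in all. Now I'll lift gently and check the force for jar weight.

```bash
python3 -m inch '0 -1 0 0; 0 -2 0 0; 0 -3 0 0; 0 -5 0 0; 0 -7 0 0; 0 -8 0 0; 0 -8 0 0; 0 -8 0 0'
python3 - <<'E'
from h import *
p,R,s=tool(); print(p,s["opening"]*88,s["contact_force"],s["moment"])
D={c:snap(c) for c in("side","top")}
cv2.imwrite("pics/c20.png",cv2.resize(cv2.convertScaleAbs(D["side"]["frame"][205:265,280:340,::-1],alpha=1.6,beta=20),(600,600),interpolation=2))
E
```

```text
clock: 17.6
tool_pos: [0.5432, -0.0664, 0.0555]
eef_rot: [-0.698, 0.107, -0.109, 0.699]
contact_force: [0.2, 0.3, -0.2]
opening: 0.646
[ 0.54315134 -0.06640456  0.05550143] 56.81524749620481 [ 0.23721503  0.2748637  -0.18277689] [-0.07637431 -0.08041875 -0.00381528]
```

View pics/c20.png

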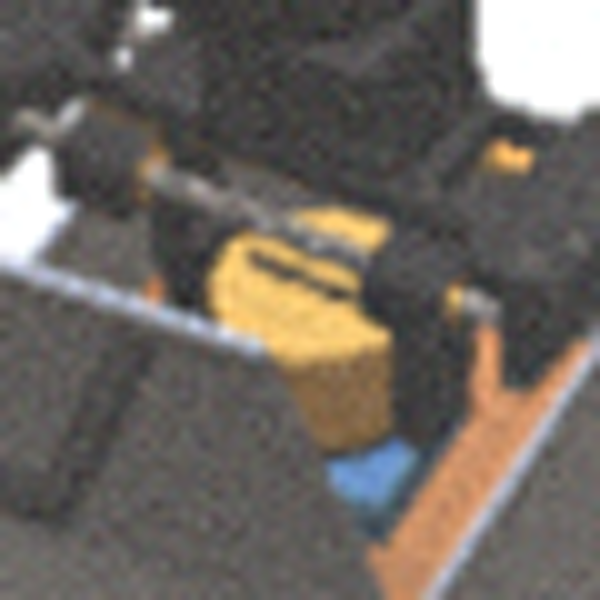

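The force is about the cap alone (0.2 N), and the blue jar is still down in its well. I'll lift 40 mm more.

```bash
python3 -m inch '0 -4 0 0; 0 -9 0 0; 0 -15 0 0; 0 -22 0 0; 0 -29 0 0; 0 -35 0 0; 0 -40 0 0; 0 -40 0 0; 0 -40 0 0; 0 -40 0 0'
python3 - <<'E'
from h import *
p,R,s=tool(); print(p,s["opening"]*88,s["contact_force"],s["moment"],R.as_matrix()[:,1])
D={c:snap(c) for c in("side","top")}
for n in("cap","jar_mouth","lid_handle","jar"):
    P={c:r.tip_of(c,n)[:1] for c in D}; print(n,{c:[(q["centre"],q["p"]) for q in P[c]] for c in P})
    if P["side"] and P["top"]: print(tri(list(D.values()),[P[c][0]["centre"] for c in D]))
    elif P["side"]: print([atz(D["side"],P["side"][0]["centre"],z).round(3) for z in(.094,.112)])
for n,z in(("kettle",0),("teapot",0),("coaster",0),("honey",0)):
    q=r.tip_of("side",n)[:1]; print(n,[atz(D["side"],k["centre"],z).round(3) for k in q])
a=cv2.resize(cv2.convertScaleAbs(D["side"]["frame"][190:280,270:360,::-1],alpha=1.6,beta=20),(600,600),interpolation=2)
cv2.imwrite("pics/c21.png",a); cv2.imwrite("pics/full21.png",D["side"]["frame"][:,:,::-1])
E
```

```text
clock: 18.7
tool_pos: [0.5421, -0.067, 0.0948]
eef_rot: [0.699, -0.108, 0.108, -0.699]
contact_force: [0.4, 0.2, -1.0]
opening: 0.648
[ 0.54206069 -0.06699979  0.09475063] 56.99921150715897 [ 0.42131075  0.20954361 -1.01656411] [-0.02746357 -0.07835196 -0.04502369] [-5.21324906e-04 -8.46376204e-05 -9.99999861e-01]
cap {'side': [], 'top': []}
jar_mouth {'side': [([238.0, 311.6], 0.66)], 'top': []}
[array([ 0.544, -0.062,  0.094]), array([ 0.539, -0.045,  0.112])]
lid_handle {'side': [([248.9, 269.5], 0.88)], 'top': [([203.1, 254.3], 0.91)]}
(array([0.58627491, 0.1426476 , 0.24640519]), [np.float64(0.001623719203386832), np.float64(0.0016237192033867033)])
jar {'side': [([255.7, 313.9], 0.78)], 'top': []}
[array([0.521, 0.001, 0.094]), array([0.517, 0.017, 0.112])]
kettle [array([ 0.437, -0.49 ,  0.   ])]
teapot [array([ 0.665, -0.356,  0.   ])]
coaster [array([ 0.364, -0.278,  0.   ])]
honey [array([0.329, 0.254, 0.   ])]
```

View pics/c21.png

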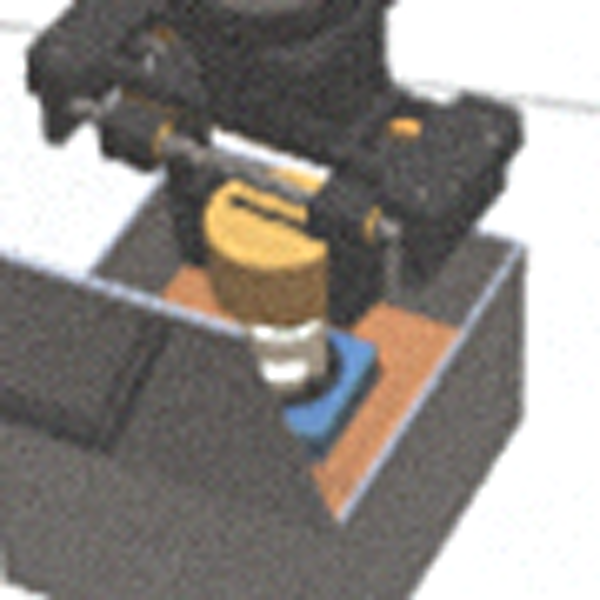

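View pics/full21.png

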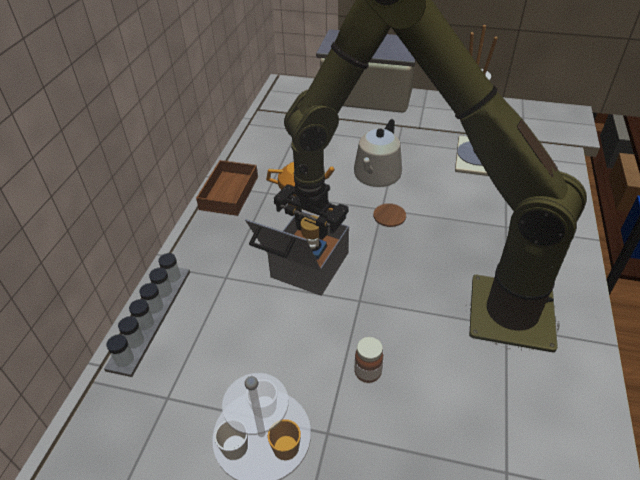

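Run:
```python
from h import *
d=snap("side")
for z in(.064,.094,.1,.106,.1115,.118): print(z,np.round(proj(d,[.535,-.0395,z]),1))
print(r.get_state()["qd"].round(4), r.get_state()["clock"])
```

```text
0.064 [252.2 313. ]
0.094 [244.3 312.7]
0.1 [242.7 312.6]
0.106 [241.1 312.5]
0.1115 [239.6 312.5]
0.118 [237.9 312.4]
[-0.0001 -0.0005  0.0002 -0.0006  0.0017 -0.0009  0.0015] 19.45
```

The cap's lower front edge shows at about row 238, which puts it at z ≈ 0.112–0.118 m, roughly 2 cm above the mouth. The jar's shoulder corner is still at (327,243) px, as before the turn. The arm is still, so I'm handing in.

Run:
```python
from plant import r
print(r.finish_job())
```

```text
the job is handed in; nothing more can be done
None
```

I opened the caddy lid onto its stop, unscrewed the tea jar's cap and handed the job in at about 19.5 s of the 59 s allowed. The gripper was still holding the cap just above the jar's mouth.

- **Lid:** I gripped the bar, swung it to about 110° and let go. Afterwards the bar measured about (0.587, 0.141, 0.24), which matches fully open. It was still open in the last picture.
- **Cap:** It turned about 85° anticlockwise (1.48 rad), with its stripe following the jaws. On lifting, the wrist felt only 0.2–1 N, so the jar did not come up with it. The jar's shoulder stayed at the same pixels as before.
- **End pose:** The cap is level and still, with its lower edge about 2 cm above the mouth by both tool height and image. The kettle, teapot, coaster and honey jar were within 2 cm of where I first found them. I did not measure the stand and cups again; they looked unmoved in the last picture.

**Checks that failed or disagreed:**
- **Missed first grasp:** The first try closed above the bar. The pictures showed the real fingertips about 30 mm higher than the stated tool pose, so I corrected for that from then on.
- **Lid-opening pull:** The downward pull on the wrist reached about 12 N part-way through the opening, so I ran the rest slightly lower.
- **Cap not found at the end:** The networks could not find the held cap in the last pictures, so its final height comes from the tool reading and the visible edge.

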